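# Clamp a valve body with the click-lever vise

## Robot

A 6-joint arm with a two-finger parallel gripper is mounted at the origin on the work surface. World frame = base frame: x ahead of the robot, y to its left, z up, the work surface at z = 0. Lengths are in m, angles in degrees, forces in N, time in s.
With the tool pointing down it reaches from about 0.35 to 0.85 m from the base axis. Payload 8.1 kg.
Tool frame: the origin (TCP) lies midway between the tips of the shut fingers; the grasp point (between the pads) lies 19 mm behind it; z points along the fingers, y is the line along which they close (so a half turn about z gives the same grasp; the last joint's range is limited). The gripper opens to 85 mm and grips with 20 to 120 N. Pads are 22 mm wide; open, the fingers measure 114 mm over their backs; the gripper's body (76 mm by 85 mm) begins 54 mm behind the grasp point. The pads swing forward as they close: fully open they stand 13 mm farther back than shut.
Start: joints at [-75.08, 7.471, 85.268, -0, 87.261, -4.893], TCP at [0.203, -0.564, 0.195] pointing down, gripper open.
Joint ranges: [-169.43, 169.43], [-51.17, 129.36], [1.28, 143.12], [-76.62, 256.62], [0, 156.53], [-152.29, 152.29]. Speed limits (degrees/s): [136.94, 136.94, 159.86, 180, 180, 180].

## Interface

Orientations are given as a 3x3 rotation matrix whose columns are the frame's x, y, z axes.
In Python, from plant import manip gives the robot as it stands.
- The arm moves only by the shell command python3 -m pendant 'ROWS' [FORCE]. ROWS is JSON, a list of rows, each an object of numbers: "ax", "ay", "az": the turn, a rotation vector about the tool's x, y, z in degrees; "tx", "ty", "tz": the shift along the tool's x, y, z in mm; "claw": the gripper's target within -1 to 1 (fully open at 1, half-way at 0, shut at -1). A call has 1 to 8 rows; each row is the pose to reach, as a shift and turn from the pose commanded when the call began, along the tool's axes at that moment; what a row does not reach only later rows make up. A row lasts 1/8 s, in which the tool goes at most 62.5 mm and 10.7 degrees, less where a joint would pass 70% of its speed; a pose out of reach is approached as far as the arm can. A call with a gripper value outside its range is refused whole. The fingers move at their own pace and stop on an object; FORCE is the grip in N (left out, the last holds). Time passes only in rows, so rows that repeat a pose let the fingers close. It gives the time, the measured TCP pose, the force, the opening and the grip force at its end, in the units of the state.
- manip.observe(): the state, without advancing time (a new reading comes with each control period).
- manip.capture(name): name is "scene" or "top"; returns a dict with "color" (400x640x3 uint8, red, green, blue), "camera_matrix" (3x3 intrinsics, pixels), "eye" and "orientation" of the camera in the world. Camera axes: x right, y down, z forward; pixel columns grow to the right and rows downward; lengths in m; the calibration is good to about 2 mm. A picture is of the moment at which its call begins. There is no depth.
- manip.job_done(): hands the job in; it is judged then, once.
The state is a dict: "clock": time; "qpos": joint angles; "qvel": joint speeds; "joint_efforts": joint torques, N m; "position": TCP position; "ee_rot": TCP orientation; "wrist_force": force on the tool from outside, world axes, zero at the start; "torque": the same for the moment, N m; "width": opening from 0.0 (shut) to 1.0 (fully open); "finger_force": force on a finger pad.
Only numpy, scipy, OpenCV 4.12 (cv2) and the standard library are available. Lean on these libraries where they do the work, as an engineer would, in place of code of your own. Each camera call takes 0.05 s, during which the arm holds its last target. There are 200 camera calls.

## Task

Set the brass valve body down between the jaws of the bench vise, upright on the vise bed with its two side ports pointing along the jaws, and let go of it. Then swing the vise's lever clockwise (seen from above) by its upright knob until the torque limiter in the lever clicks, and stop there: short of the click the valve is loose, and forcing the lever on beyond it crushes the thin brass. Let go with the valve left clamped, and leave the other things on the bench where they are.

Things in the scene. Friction and masses are not known exactly. Their poses are not given: they have to be found in the camera images.
- valve: Loose brass valve body, about 0.4 kg. A block 44 mm long (its x) by 36 mm wide (its y, the faces to be clamped) by 40 mm tall, a round port 26 mm across standing out 16 mm from each end along x (76 mm over all), and on top a round neck 24 mm across from 40 to 84 mm height, by which to grip it. The two ends are alike. Origin at the centre of the underside, z up.
- vise: Grey bench vise fixed to the table; bed 120 (x) by 220 mm (y), top 35 mm above the table; origin on the table. Fixed jaw on its +y half, lever pivot on its -y half. After the click the lever swings on easily for 0.2 rad (25 mm at the knob), jaw still; then it is solid again and drives the jaw on: crushing. Let go, the clamp holds; the lever may spring back up to 0.22 rad.
- fixed_jaw: Fixed dark steel jaw on the vise bed, 90 mm long (x), 28 mm thick, 38 mm tall (its top 73 mm above the table). Its upright face looks to its -y. Origin at the bottom edge of that face, on the bed, mid-length. It has been set nearer or farther by a few millimetres. The moving jaw, of the same size, faces it and is 40 to 46 mm away at the start; it is driven towards +y by the lever.
- seat (a point): Point on the bed (35 mm above the table) where the valve's origin comes to lie when the valve is clamped: 18 mm from the fixed jaw's face, mid-length. Axes as the vise; x runs along the jaws. Setting the valve down about 2 mm from here towards the moving jaw (-y) keeps it clear of both jaws; the moving jaw pushes it the rest.
- lever_knob (a point): Middle of the grip of the upright black knob at the end of the vise lever: a round post 20 mm across, its grip from 104 to 144 mm above the table, this point at 124 mm. It spins freely on its own upright pin. The flat lever bar (20 mm wide) lies below it, between 86 and 98 mm.
- lever_pivot (a point): Point on the lever's upright axis, at 115 mm height, fixed on the vise; the knob goes round it at 120 mm radius. Clockwise from above closes the jaw. At the start the lever points roughly to the vise's +x (up to 0.2 rad clockwise of it); the click comes after 0.6 to 1.8 rad of turning, depending on how far the jaws stand apart. The jaw moves only a few mm per rad.
- lever: The flat steel lever with its round hub and knob; origin on its axis, x towards the knob. Force at the knob: about 2 to 6 N while the jaw runs free, rising to 7 to 10 N within 20 mm as the valve is squeezed; then the limiter gives way (the click): the force falls by about a third within 10 mm of knob travel and goes on falling.
- elbow: Brass pipe elbow, 50 mm tall; bystander. Origin under its foot.
- nipple: Copper pipe nipple, 38 mm across, 50 mm tall, standing; bystander. Origin under it.
- mug: White mug 95 mm tall; bystander.
- tape: Roll of grey tape, 90 mm across, 24 mm tall; bystander.
- jar: Closed jar 64 mm across, 90 mm tall; bystander.
- spanner: Steel spanner lying on the bench beyond the vise; bystander.
- oil_can: Grey can, 66 mm across, 130 mm tall; bystander.

How it is judged:
By the outcome, as a careful person would: the job done as asked, in the order asked, and still so for the second after the job is handed in, with the robot touching nothing.
It also fails if it takes over 67 s, if anything falls off the work surface, if the arm or the gripper's body presses on something with over 40 N, if the wrist force passes 120 N, or if a joint passes its speed limit or range.

## Working session

There is one attempt and no reset: what is moved stays moved. The work goes in short steps, Python scripts to look and compute and a shell command to move; the robot and the scene stay as the last step left them, time stands still between calls to the robot, and variables do not carry over. Pictures are saved under pics/ and viewed, at most 10 in all, crops included, and the job is handed in when it is done.

```bash
mkdir -p pics; ls; python3 - <<'E'
from plant import manip
import cv2,numpy as np
for n in("scene","top"):
    c=manip.capture(n); np.savez(f"{n}0.npz",**c); cv2.imwrite(f"pics/{n}0.png",c["color"][:,:,::-1])
    print(n,c["camera_matrix"].tolist(),c["eye"],np.round(c["orientation"],3).tolist())
print(manip.observe())
E
```

```text
pics
scene [[403.8841796832801, 0.0, 312.5744384821075], [0.0, 403.8841796832801, 205.9793214118909], [0.0, 0.0, 1.0]] [ 1.20023413 -0.58523509  1.00797213] [[0.649, 0.545, -0.531], [0.761, -0.469, 0.448], [-0.005, -0.695, -0.719]]
top [[411.41886818088983, 0.0, 324.3943544385582], [0.0, 411.41886818088983, 200.71340016573882], [0.0, 0.0, 1.0]] [0.40257276 0.00436869 1.06037674] [[0.027, -0.993, 0.119], [-1.0, -0.026, 0.008], [-0.005, -0.119, -0.993]]
{'clock': 0.1, 'qpos': array([-7.50819060e+01,  7.51245171e+00,  8.53254807e+01, -1.45782746e-03,
        8.72625355e+01, -4.89325795e+00]), 'qvel': array([ 0.02753038,  0.05985504, -0.09557485, -0.04740015, -0.04418308,
       -0.0087874 ]), 'joint_efforts': array([ 1.73267701e-03, -5.70947671e+01, -5.01943946e+01,  2.05216622e-05,
        8.01601476e-03, -1.28407169e-05]), 'position': array([ 0.20321269, -0.56391673,  0.19380859]), 'ee_rot': array([[ 9.40813247e-01,  3.38925077e-01, -4.75974522e-04],
       [ 3.38925388e-01, -9.40811741e-01,  1.68785079e-03],
       [ 1.24252538e-04, -1.74927223e-03, -9.99998462e-01]]), 'wrist_force': array([-0.17587962, -0.7168261 , -0.59123605]), 'torque': array([ 0.01300201,  0.00900875, -0.00057803]), 'finger_force': 0.0, 'width': 0.9995960829555818}
```

View pics/scene0.png

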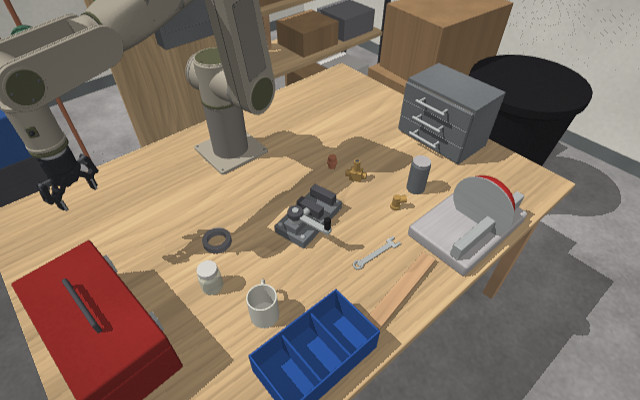

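View pics/top0.png

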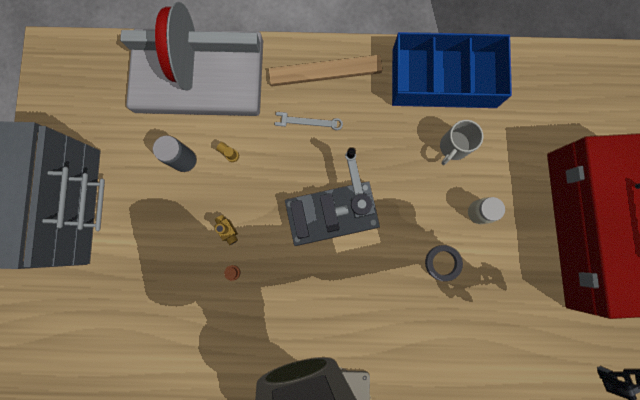

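The scene picture shows the valve near (355,170), the vise at (310,215) with its knob at (327,225), and the elbow at (398,202). In the top picture the valve is at (227,229), the fixed jaw at (307,213), the lever hub at (361,204) and the knob at (351,153). I'll enlarge both.

```bash
python3 - <<'E'
import cv2,numpy as np
t=np.load("top0.npz")["color"][:,:,::-1]; s=np.load("scene0.npz")["color"][:,:,::-1]
a=cv2.resize(t[135:255,200:400],None,fx=4,fy=4,interpolation=cv2.INTER_CUBIC)
cv2.imwrite("pics/topcrop.png",a)
b=cv2.resize(s[145:255,260:390],None,fx=5,fy=5,interpolation=cv2.INTER_CUBIC)
cv2.imwrite("pics/scenecrop.png",b)
E
```

```text
(no output)
```

View pics/topcrop.png

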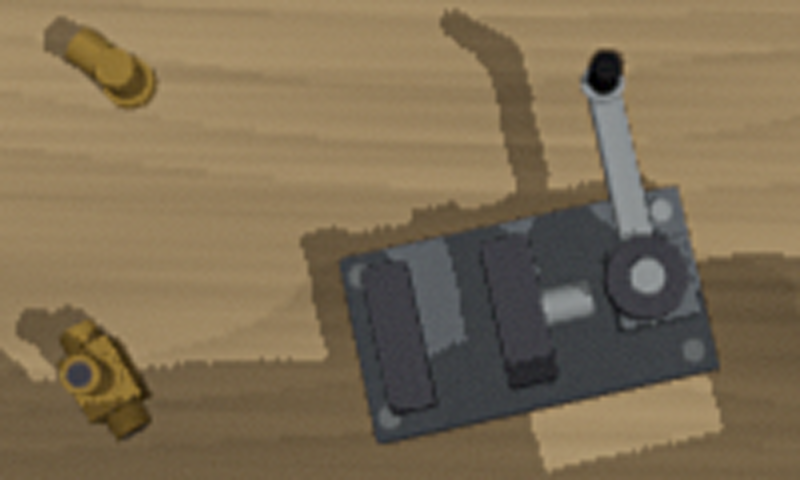

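View pics/scenecrop.png

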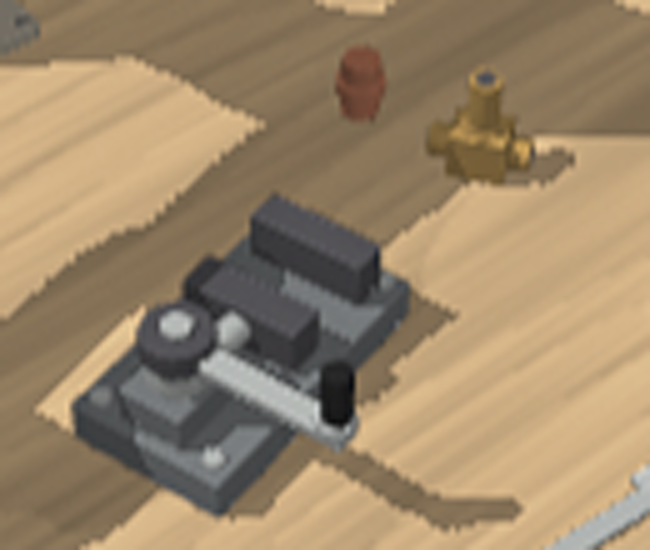

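The top crop shows the neck top at (80,374), ports at about (78,335) and (128,420), the fixed jaw's face edge from (408,262) to (437,402), the moving jaw's face from (484,240) to (508,380), the hub top at (648,276) and the knob top at (606,62). In the scene crop the neck top is at (487,77), the hub top at (177,324), the knob top at (337,370) and the fixed jaw's face top edge from (252,232) to (362,270).

```bash
cat > h.py <<'E'
import numpy as np,cv2
from plant import manip
def ray(c,p):
    K=c["camera_matrix"]; d=c["orientation"]@np.linalg.solve(K,[p[0],p[1],1.]); return np.array(c["eye"]),d/np.linalg.norm(d)
def plane(c,p,z):
    o,d=ray(c,p); return o+d*(z-o[2])/d[2]
def tri(c1,p1,c2,p2):
    o1,d1=ray(c1,p1);o2,d2=ray(c2,p2)
    t=np.linalg.lstsq(np.c_[d1,-d2],o2-o1,rcond=None)[0]
    a,b=o1+t[0]*d1,o2+t[1]*d2
    return (a+b)/2,np.linalg.norm(a-b)*1000
def px(p,o,s): return ((p[0]+.5)/s-.5+o[0],(p[1]+.5)/s-.5+o[1])
E
python3 - <<'E'
from h import *
np.set_printoptions(precision=4,suppress=True)
T=np.load("top0.npz");S=np.load("scene0.npz")
T=dict(T);S=dict(S)
tp=lambda *p:px(p,(200,135),4); sp=lambda *p:px(p,(260,145),5)
for n,a,b in[("neck",(80,374),(487,77)),("hub",(648,276),(177,324)),("knobtop",(606,60),(338,370)),("fj+x",(408,262),(362,270)),("fj-x",(437,402),(252,232)),("mj-x",(508,355),(205,262)),("mj+x",(523,235),(318,318))]:
    print(n,*tri(T,tp(*a),S,sp(*b)))
for n,p,z in[("fj+x",(408,262),.073),("fj-x",(437,402),.073),("mjf+x",(484,240),.073),("mjf-x",(508,380),.073),("bed1",(340,258),.035),("bed2",(678,186),.035),("bed3",(718,368),.035),("bed4",(378,442),.035),("neck",(80,374),.084),("hub",(648,276),.115),("knobtop",(606,62),.146)]:
    print(n,plane(T,tp(*p),z))
# valve mask
c=T["color"]; hsv=cv2.cvtColor(c,cv2.COLOR_RGB2HSV); m=cv2.inRange(hsv,(15,130,40),(28,255,255))
m[:, :205]=0;m[:205]=0;m[250:]=0;m[:,250:]=0
ys,xs=np.nonzero(m); print(len(xs),xs.min(),xs.max(),ys.min(),ys.max())
for r in range(ys.min(),ys.max()+1): print(''.join('#' if v else '.' for v in m[r,205:250]))
E
```

```text
neck [0.4474 0.2592 0.0836] 0.49967852135233787
hub [ 0.5118 -0.0749  0.1083] 0.7605910952781133
knobtop [ 0.6298 -0.0471  0.145 ] 3.3740430571896036
fj+x [0.5221 0.0688 0.069 ] 2.5320324809577444
fj-x [0.4373 0.0478 0.0554] 0.9024093203030616
mj-x [ 0.4609 -0.0014  0.0772] 17.379100500327276
mj+x [0.5423 0.0042 0.0827] 14.412273569115616
fj+x [0.5209 0.0675 0.073 ]
fj-x [0.437  0.0474 0.073 ]
mjf+x [0.5355 0.022  0.073 ]
mjf-x [0.4512 0.0053 0.073 ]
bed1 [0.5269 0.1128 0.035 ]
bed2 [ 0.5781 -0.0987  0.035 ]
bed3 [ 0.464  -0.1252  0.035 ]
bed4 [0.4126 0.0848 0.035 ]
neck [0.4476 0.2593 0.084 ]
hub [ 0.5113 -0.0741  0.115 ]
knobtop [ 0.6294 -0.0458  0.146 ]
391 214 237 215 244
...............###...........................
.............######..........................
...........#########.........................
...........##########........................
..........#############......................
..........###############....................
...........##############....................
...........###############...................
............###############..................
.
[... 264 characters left out ...]
..........
..........##......#############..............
...........##....##############..............
............####################.............
.............####################............
..............##################.............
..............#################..............
...............################..............
................################.............
................################.............
.................################............
.................################............
......................#########..............
.......................######................
.......................####..................
........................##...................
```

```bash
python3 - <<'E'
from h import *
T=dict(np.load("top0.npz"));S=dict(np.load("scene0.npz"))
a=cv2.resize(T["color"][210:250,207:245,::-1],None,fx=14,fy=14,interpolation=cv2.INTER_CUBIC)
b=cv2.resize(S["color"][155:185,342:370,::-1],None,fx=14,fy=14,interpolation=cv2.INTER_CUBIC)
o=np.zeros((600,800,3),np.uint8);o[:560,:400]=a[:,:400];o[:420,400:792]=b
cv2.imwrite("pics/v.png",o)
E
```

```text
(no output)
```

View pics/v.png

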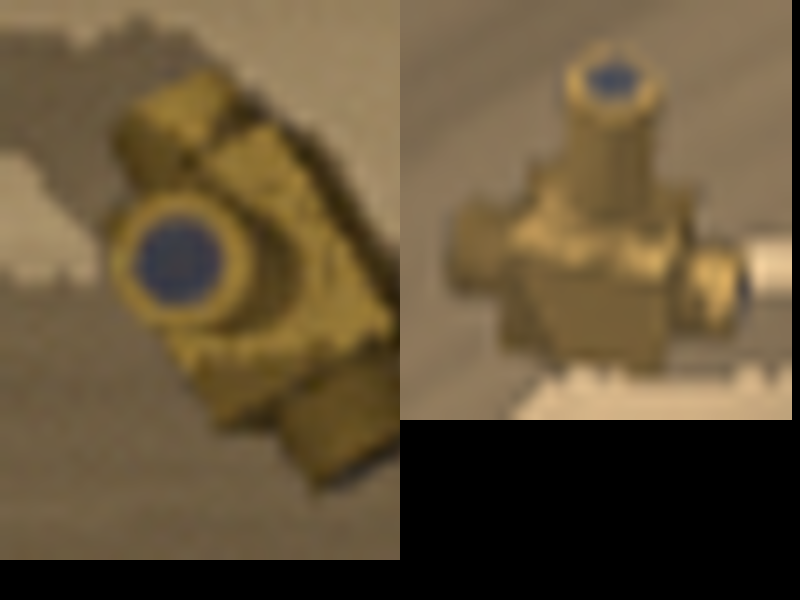

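The enlarged crops show the block's long top edge running (268,122)→(392,325) in the left one. That puts the valve's x axis at about 32° in the world, against about 13.6° for the vise. Next is a helper that turns world targets into tool-axis shifts.

```bash
cat >> h.py <<'E'
def shift(*targets):  # each (x,y,z,yaw of tool x or None)
    o=manip.observe(); R=o["ee_rot"]; p=o["position"]; a=np.degrees(np.arctan2(R[1,0],R[0,0]))
    print("pos",np.round(p,4),"yaw",round(a,2),"t",round(o["clock"],2))
    for t in targets:
        d=R.T@(np.array(t[:3])-p)*1000
        print("t",np.round(d,1),"az",None if t[3] is None else round(-(t[3]-a),1))
E
python3 -c "
from h import *
shift((.42,-.25,.195,32),(.4475,.2593,.16,32))"; sed -n 1,5p /dev/null; python3 -m pendant --help | head -20
```

```text
pos [ 0.2032 -0.5639  0.1938] yaw 19.81 t 0.1
t [ 310.4 -221.9   -0.8] az -12.2
t [ 508.8 -691.6   35.1] az -12.2invalid input: not JSON, or not a number
```

```bash
python3 -m pendant '[{"tx":310,"ty":-222,"az":-12.2},{"tx":310,"ty":-222,"az":-12.2},{"tx":310,"ty":-222,"az":-12.2},{"tx":310,"ty":-222,"az":-12.2},{"tx":310,"ty":-222,"az":-12.2},{"tx":310,"ty":-222,"az":-12.2},{"tx":310,"ty":-222,"az":-12.2}]' 40
python3 -c "
from h import *
shift((.4475,.2593,.16,32))"
```

```text
pos [ 0.2032 -0.5639  0.1938] yaw 19.81 t 0.1
t [ 508.8 -691.6   35.1] az -12.2invalid input
```

```bash
python3 -m pendant '[{"ax":0,"ay":0,"az":-12.2,"tx":310,"ty":-222,"tz":0,"claw":1},{"ax":0,"ay":0,"az":-12.2,"tx":310,"ty":-222,"tz":0,"claw":1},{"ax":0,"ay":0,"az":-12.2,"tx":310,"ty":-222,"tz":0,"claw":1},{"ax":0,"ay":0,"az":-12.2,"tx":310,"ty":-222,"tz":0,"claw":1},{"ax":0,"ay":0,"az":-12.2,"tx":310,"ty":-222,"tz":0,"claw":1},{"ax":0,"ay":0,"az":-12.2,"tx":310,"ty":-222,"tz":0,"claw":1},{"ax":0,"ay":0,"az":-12.2,"tx":310,"ty":-222,"tz":0,"claw":1}]' 40
python3 -c "
from h import *
shift((.4475,.2593,.16,32))"
```

```text
clock: 0.98
position: [0.4214, -0.2471, 0.1945]
ee_rot: [[0.845, 0.535, 0.0], [0.535, -0.845, 0.001], [0.001, -0.001, -1.0]]
wrist_force: [1.0, -1.1, 1.1]
width: 1.003
finger_force: 0.0
pos [ 0.4214 -0.2471  0.1945] yaw 32.32 t 0.97
t [ 292.7 -414.    35.1] az 0.3
```

```bash
python3 -m pendant '[{"ax":0,"ay":0,"az":0,"tx":293,"ty":-414,"tz":20,"claw":1},{"ax":0,"ay":0,"az":0,"tx":293,"ty":-414,"tz":20,"claw":1},{"ax":0,"ay":0,"az":0,"tx":293,"ty":-414,"tz":20,"claw":1},{"ax":0,"ay":0,"az":0,"tx":293,"ty":-414,"tz":20,"claw":1},{"ax":0,"ay":0,"az":0,"tx":293,"ty":-414,"tz":20,"claw":1},{"ax":0,"ay":0,"az":0,"tx":293,"ty":-414,"tz":20,"claw":1},{"ax":0,"ay":0,"az":0,"tx":293,"ty":-414,"tz":20,"claw":1},{"ax":0,"ay":0,"az":0,"tx":293,"ty":-414,"tz":20,"claw":1}]'
python3 -m pendant '[{"ax":0,"ay":0,"az":0,"tx":0,"ty":0,"tz":0,"claw":1},{"ax":0,"ay":0,"az":0,"tx":0,"ty":0,"tz":0,"claw":1},{"ax":0,"ay":0,"az":0,"tx":0,"ty":0,"tz":0,"claw":1}]'
python3 -c "
from h import *
shift((.4475,.2593,.047,32))"
```

```text
clock: 1.98
position: [0.4487, 0.2493, 0.1749]
ee_rot: [[0.848, 0.529, 0.0], [0.529, -0.848, -0.001], [0.0, 0.001, -1.0]]
wrist_force: [1.2, -0.6, 0.3]
width: 1.002
finger_force: 0.0
clock: 2.35
position: [0.4487, 0.2467, 0.1751]
ee_rot: [[0.849, 0.528, 0.0], [0.528, -0.849, -0.0], [-0.0, 0.0, -1.0]]
wrist_force: [0.3, -0.1, 0.3]
width: 1.001
finger_force: 0.0
pos [0.4487 0.2467 0.1751] yaw 31.9 t 2.35
t [  5.6 -11.4 128.1] az -0.1
```

```bash
python3 -m pendant '[{"ax":0,"ay":0,"az":0,"tx":5.6,"ty":-11.4,"tz":40,"claw":1},{"ax":0,"ay":0,"az":0,"tx":5.6,"ty":-11.4,"tz":75,"claw":1},{"ax":0,"ay":0,"az":0,"tx":5.6,"ty":-11.4,"tz":105,"claw":1},{"ax":0,"ay":0,"az":0,"tx":5.6,"ty":-11.4,"tz":122,"claw":1},{"ax":0,"ay":0,"az":0,"tx":5.6,"ty":-11.4,"tz":128,"claw":1},{"ax":0,"ay":0,"az":0,"tx":5.6,"ty":-11.4,"tz":128,"claw":1}]'
python3 -m pendant '[{"ax":0,"ay":0,"az":0,"tx":0,"ty":0,"tz":0,"claw":-1},{"ax":0,"ay":0,"az":0,"tx":0,"ty":0,"tz":0,"claw":-1},{"ax":0,"ay":0,"az":0,"tx":0,"ty":0,"tz":0,"claw":-1},{"ax":0,"ay":0,"az":0,"tx":0,"ty":0,"tz":0,"claw":-1},{"ax":0,"ay":0,"az":0,"tx":0,"ty":0,"tz":0,"claw":-1},{"ax":0,"ay":0,"az":0,"tx":0,"ty":0,"tz":0,"claw":-1},{"ax":0,"ay":0,"az":0,"tx":0,"ty":0,"tz":0,"claw":-1}]' 50
```

```text
clock: 3.1
position: [0.4477, 0.2607, 0.0478]
ee_rot: [[0.848, 0.53, 0.001], [0.53, -0.848, 0.0], [0.001, 0.0, -1.0]]
wrist_force: [-0.0, 0.7, 0.2]
width: 1.0
finger_force: 0.0
clock: 3.98
position: [0.4492, 0.261, 0.0495]
ee_rot: [[0.848, 0.53, 0.004], [0.53, -0.848, 0.0], [0.004, 0.002, -1.0]]
wrist_force: [0.1, -3.4, 12.1]
width: -0.001
finger_force: 6.5
```

```bash
python3 - <<'E'
from h import *
T=manip.capture("top");S=manip.capture("scene")
np.savez("top1.npz",**T);np.savez("scene1.npz",**S)
a=cv2.resize(T["color"][190:270,190:270,::-1],None,fx=5,fy=5,interpolation=cv2.INTER_CUBIC)
b=cv2.resize(S["color"][120:200,320:400,::-1],None,fx=5,fy=5,interpolation=cv2.INTER_CUBIC)
cv2.imwrite("pics/g1.png",np.hstack([a,b]))
E
```

```text
(no output)
```

View pics/g1.png

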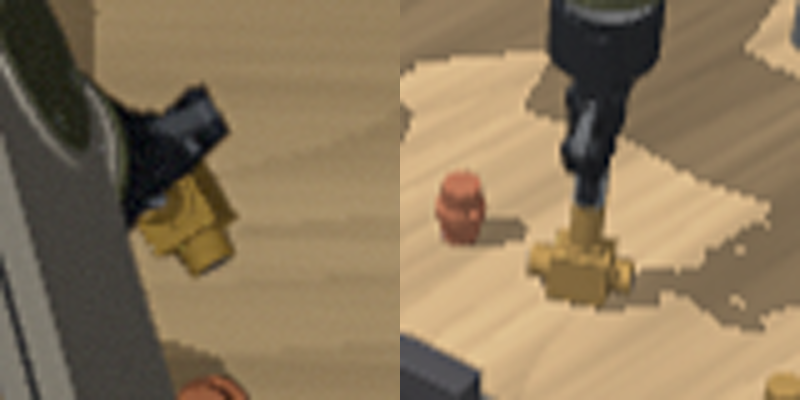

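The left half (top view) shows the valve still at about (190,225). In the right half (scene view) the shut fingertips end at about (590,205), right on the neck's top, so they are not round the neck. I'll compare the projected TCP with what is seen.

```bash
python3 - <<'E'
from h import *
T=dict(np.load("top1.npz"));S=dict(np.load("scene1.npz"));o=manip.observe()
def proj(c,P):
    q=c["camera_matrix"]@(c["orientation"].T@(np.array(P)-c["eye"])); return q[:2]/q[2]
R=o["ee_rot"];p=o["position"]
for h in(0,.035,.073,.12,.15):
    P=p-R[:,2]*h; s=proj(S,P);t=proj(T,P); print(h,"scene",np.round((s-[320,120])*5+[400,0]),"top",np.round((t-[190,190])*5))
print("neck",np.round((proj(S,[.4475,.2593,.084])-[320,120])*5+[400,0]), o["wrist_force"],o["width"],o["finger_force"],o["qpos"])
for n in "scene","top":
  d=dict(np.load(n+"0.npz"));e=dict(np.load(n+"1.npz"));print(n,[np.abs(d[k]-e[k]).max() for k in("eye","orientation","camera_matrix")])
E
```

```text
0 scene [585. 236.] top [163. 191.]
0.035 scene [589. 199.] top [145. 187.]
0.073 scene [593. 157.] top [123. 183.]
0.12 scene [598. 102.] top [ 94. 177.]
0.15 scene [601.  66.] top [ 73. 174.]
neck [586. 199.] [-0.65509078 -4.76144011 12.1586383 ] -0.00295082818878816 6.457715873548295 [ 2.45599656e+01  1.73953774e+00  1.07007391e+02 -8.06662381e-02
  7.10255685e+01  8.25787380e+01]
scene [np.float64(0.0), np.float64(0.0), np.float64(0.0)]
top [np.float64(0.0), np.float64(0.0), np.float64(0.0)]
```

```bash
python3 - <<'E'
from h import *
S=dict(np.load("scene0.npz"));S1=dict(np.load("scene1.npz"))
def proj(c,P):
    q=c["camera_matrix"]@(c["orientation"].T@(np.array(P)-c["eye"])); return q[:2]/q[2]
y=np.array([.339,-.941,0]);p=np.array([.2032,-.5639,.1938])
for dz in(0,.013,.035,.05):
  print(dz,[np.round((proj(S,p+[0,0,dz]+s*y*.0425)-[20,100])*4) for s in(-1,0,1)])
a=cv2.resize(S["color"][100:240,20:120,::-1],None,fx=4,fy=4,interpolation=cv2.INTER_CUBIC)
b=cv2.resize(S1["color"][130:180,335:385,::-1],None,fx=8,fy=8,interpolation=cv2.INTER_CUBIC)
o=np.zeros((560,800,3),np.uint8);o[:,:400]=a;o[:400,400:]=b
cv2.imwrite("pics/g2.png",o)
E
```

```text
0 [array([320., 404.]), array([271., 442.]), array([219., 481.])]
0.013 [array([313., 391.]), array([263., 429.]), array([210., 469.])]
0.035 [array([301., 369.]), array([250., 407.]), array([196., 446.])]
0.05 [array([292., 353.]), array([240., 391.]), array([186., 431.])]
```

View pics/g2.png

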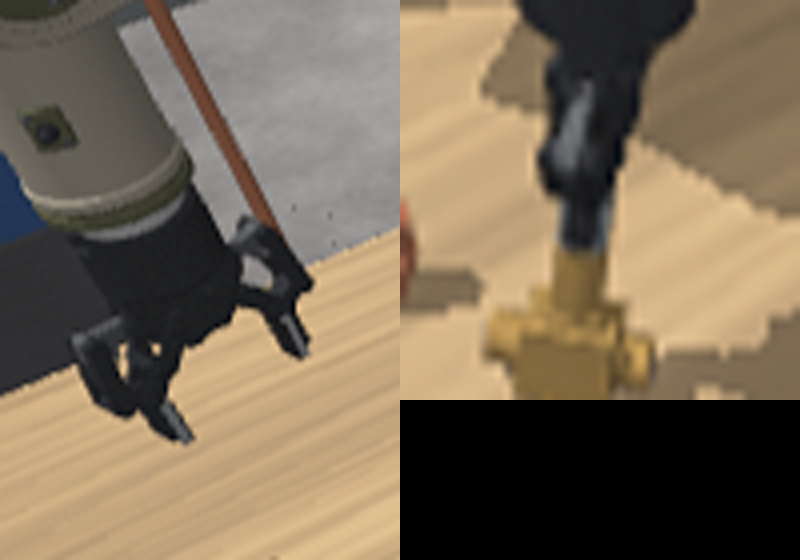

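The left half shows the open fingertips at (305,355) and (190,442). That is about 45 mm above the reported TCP where 13 mm is expected, and the tips touched the neck top (84 mm) with the reading at 49.5 mm. So the reported z is about 34 mm too low, and I'll subtract 34 mm from every real height. Raise, open, descend and grip again.

```bash
python3 -m pendant '[{"ax":0,"ay":0,"az":0,"tx":0,"ty":0,"tz":-15,"claw":-1},{"ax":0,"ay":0,"az":0,"tx":0,"ty":0,"tz":-35,"claw":1},{"ax":0,"ay":0,"az":0,"tx":0,"ty":0,"tz":-35,"claw":1},{"ax":0,"ay":0,"az":0,"tx":0,"ty":0,"tz":-35,"claw":1},{"ax":0,"ay":0,"az":0,"tx":0,"ty":0,"tz":-35,"claw":1},{"ax":0,"ay":0,"az":0,"tx":0,"ty":0,"tz":-35,"claw":1},{"ax":0,"ay":0,"az":0,"tx":0,"ty":0,"tz":-35,"claw":1}]'
python3 - <<'E'
from h import *
T=manip.capture("top");S=manip.capture("scene")
np.savez("top2.npz",**T);np.savez("scene2.npz",**S)
a=cv2.resize(T["color"][190:270,190:270,::-1],None,fx=5,fy=5,interpolation=cv2.INTER_CUBIC)
b=cv2.resize(S["color"][120:200,320:400,::-1],None,fx=5,fy=5,interpolation=cv2.INTER_CUBIC)
cv2.imwrite("pics/g3.png",np.hstack([a,b]))
shift((.4475,.2593,.013,32))
E
```

```text
clock: 4.95
position: [0.4468, 0.2608, 0.0817]
ee_rot: [[0.848, 0.53, -0.001], [0.53, -0.848, -0.0], [-0.001, -0.0, -1.0]]
wrist_force: [0.4, -0.2, -0.4]
width: 1.001
finger_force: 0.0
pos [0.4469 0.2608 0.0819] yaw 32.01 t 5.05
t [-0.3  1.6 68.9] az 0.0
```

View pics/g3.png

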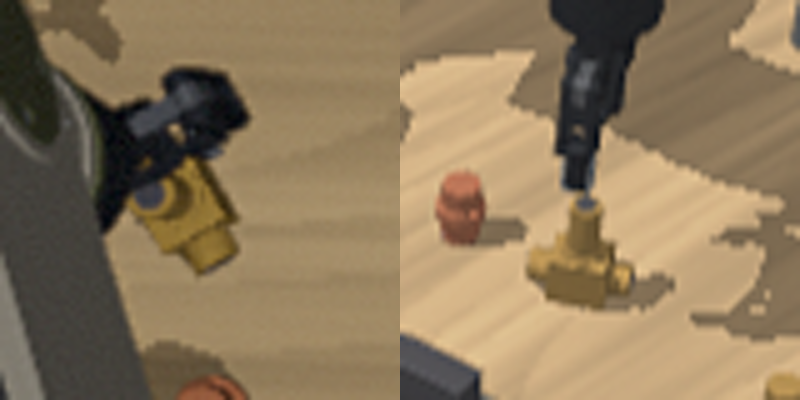

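The valve is still upright and has barely moved: the neck is at (150,192) in the left half and (588,203) in the right, with the fingers open above it.

```bash
python3 -m pendant '[{"ax":0,"ay":0,"az":0,"tx":0,"ty":1,"tz":25,"claw":1},{"ax":0,"ay":0,"az":0,"tx":0,"ty":1,"tz":48,"claw":1},{"ax":0,"ay":0,"az":0,"tx":0,"ty":1,"tz":62,"claw":1},{"ax":0,"ay":0,"az":0,"tx":0,"ty":1,"tz":67,"claw":1},{"ax":0,"ay":0,"az":0,"tx":0,"ty":1,"tz":67,"claw":1}]'
python3 -m pendant '[{"ax":0,"ay":0,"az":0,"tx":0,"ty":0,"tz":0,"claw":-1},{"ax":0,"ay":0,"az":0,"tx":0,"ty":0,"tz":0,"claw":-1},{"ax":0,"ay":0,"az":0,"tx":0,"ty":0,"tz":0,"claw":-1},{"ax":0,"ay":0,"az":0,"tx":0,"ty":0,"tz":0,"claw":-1},{"ax":0,"ay":0,"az":0,"tx":0,"ty":0,"tz":0,"claw":-1},{"ax":0,"ay":0,"az":0,"tx":0,"ty":0,"tz":0,"claw":-1},{"ax":0,"ay":0,"az":0,"tx":0,"ty":0,"tz":0,"claw":-1}]' 50
```

```text
clock: 5.68
position: [0.4477, 0.2601, 0.0153]
ee_rot: [[0.848, 0.53, 0.0], [0.53, -0.848, 0.0], [0.0, -0.0, -1.0]]
wrist_force: [-0.4, 0.6, 0.7]
width: 0.996
finger_force: 0.0
clock: 6.55
position: [0.4478, 0.2602, 0.0156]
ee_rot: [[0.848, 0.53, 0.0], [0.53, -0.848, 0.0], [0.001, 0.0, -1.0]]
wrist_force: [-1.9, -0.7, 5.9]
width: 0.268
finger_force: 48.9
```

```bash
python3 -m pendant '[{"ax":0,"ay":0,"az":0,"tx":0,"ty":0,"tz":-20,"claw":-1},{"ax":0,"ay":0,"az":0,"tx":0,"ty":0,"tz":-60,"claw":-1},{"ax":0,"ay":0,"az":0,"tx":0,"ty":0,"tz":-95,"claw":-1},{"ax":0,"ay":0,"az":0,"tx":0,"ty":0,"tz":-105,"claw":-1},{"ax":0,"ay":0,"az":0,"tx":0,"ty":0,"tz":-105,"claw":-1}]'
python3 -c "
from h import *
shift((.4848,.0372,.115,13.6))"
```

```text
clock: 7.18
position: [0.4474, 0.2599, 0.1194]
ee_rot: [[0.848, 0.53, -0.0], [0.53, -0.848, -0.0], [-0.0, -0.0, -1.0]]
wrist_force: [0.1, 0.8, -6.1]
width: 0.267
finger_force: 49.5
pos [0.4474 0.2599 0.1194] yaw 32.01 t 7.17
t [-86.3 208.7   4.4] az 18.4
```

```bash
python3 -m pendant '[{"ax":0,"ay":0,"az":4,"tx":-18,"ty":44,"tz":0,"claw":-1},{"ax":0,"ay":0,"az":8,"tx":-38,"ty":92,"tz":0,"claw":-1},{"ax":0,"ay":0,"az":12,"tx":-58,"ty":140,"tz":0,"claw":-1},{"ax":0,"ay":0,"az":16,"tx":-76,"ty":184,"tz":0,"claw":-1},{"ax":0,"ay":0,"az":18.4,"tx":-86.3,"ty":208.7,"tz":4,"claw":-1},{"ax":0,"ay":0,"az":18.4,"tx":-86.3,"ty":208.7,"tz":4,"claw":-1},{"ax":0,"ay":0,"az":18.4,"tx":-86.3,"ty":208.7,"tz":4,"claw":-1},{"ax":0,"ay":0,"az":18.4,"tx":-86.3,"ty":208.7,"tz":4,"claw":-1}]'
python3 - <<'E'
from h import *
T=manip.capture("top");S=manip.capture("scene")
np.savez("top3.npz",**T);np.savez("scene3.npz",**S)
a=cv2.resize(T["color"][170:250,270:350,::-1],None,fx=5,fy=5,interpolation=cv2.INTER_CUBIC)
b=cv2.resize(S["color"][155:235,285:365,::-1],None,fx=5,fy=5,interpolation=cv2.INTER_CUBIC)
cv2.imwrite("pics/p1.png",np.hstack([a,b]))
shift((.4848,.0372,.0506,13.6))
E
```

```text
clock: 8.18
position: [0.4845, 0.0382, 0.1154]
ee_rot: [[0.972, 0.237, -0.001], [0.237, -0.972, 0.0], [-0.001, -0.001, -1.0]]
wrist_force: [-0.3, -1.0, -4.2]
width: 0.267
finger_force: 50.3
pos [0.4849 0.0382 0.1159] yaw 13.7 t 8.28
t [-0.3  0.9 65.3] az 0.1
```

View pics/p1.png

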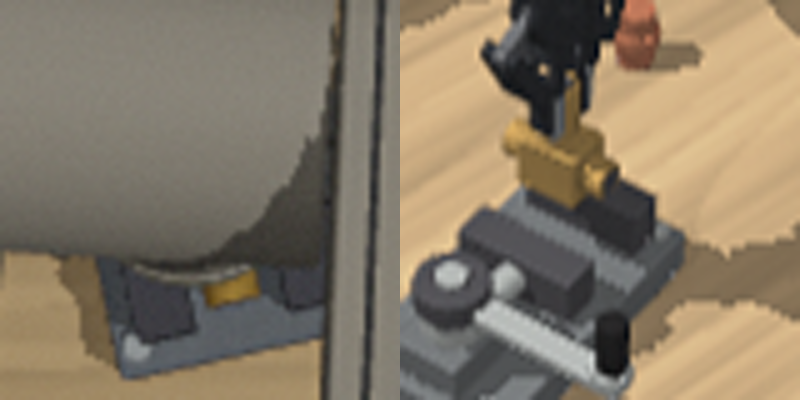

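The valve is held upright over the jaws. Its block face edge in the right half, (520,150)→(585,178), runs parallel to the moving jaw, and the -x port end shows at (232,287) in the left half. Now a check in vise axes.

```bash
python3 - <<'E'
from h import *
T=dict(np.load("top3.npz"));S=dict(np.load("scene3.npz"))
a=np.radians(13.6);ex=np.array([np.cos(a),np.sin(a)]);ey=np.array([-np.sin(a),np.cos(a)]);c=np.array([.4954,-.0066])
def v(n,cam,p,o,s,z):
    q=plane(cam,px(p,o,s),z)[:2]-c; print(n,np.round([q@ex*1000,q@ey*1000],1))
for p in[(205,290),(258,287),(232,286)]: v("port",T,p,(270,170),5,.120)
for p in[(185,280),(197,330)]: v("fixed top",T,p,(270,170),5,.073)
for p in[(274,278),(284,306)]: v("mov top",T,p,(270,170),5,.073)
for p in[(487-400,208),(592-400,258)]: v("mov face scene",S,p,(285,155),5,.073)
for p in[(655-400,195),(650-400,250)]: v("fixed +x end top/bottom",S,p,(285,155),5,.073 if p[1]<200 else .035)
# vertical-profile check: grey-level steps along vise y at mid-jaw in first top picture, at jaw-top height
T0=dict(np.load("top0.npz"));g=cv2.cvtColor(T0["color"],cv2.COLOR_RGB2GRAY).astype(np.float32)
def proj(c_,P):
    q=c_["camera_matrix"]@(c_["orientation"].T@(np.array(P)-c_["eye"])); return q[:2]/q[2]
ys=np.arange(0,110,2.)
prof=[]
for y in ys:
    pts=np.array([proj(T0,[*(c+ex*x/1000+ey*y/1000),.073]) for x in np.arange(-10,32,4)],np.float32)
    prof.append(cv2.remap(g,pts[None,:,0],pts[None,:,1],cv2.INTER_LINEAR).mean())
print([(int(y),int(p)) for y,p in zip(ys,prof)])
q=manip.observe()["position"][:2]-c;print("tcp",q@ex*1000,q@ey*1000)
E
```

```text
port [-30.2  57.2]
port [-33.9  33.3]
port [-31.   44.8]
fixed top [-20.6  66.9]
fixed top [-45.3  66.2]
mov top [-28.6  24.9]
mov top [-42.8  23. ]
mov face scene [-39.9  16.3]
mov face scene [42.6 19. ]
fixed +x end top/bottom [43.3 91. ]
fixed +x end top/bottom [49.4 78.2]
[(0, 63), (2, 62), (4, 63), (6, 64), (8, 63), (10, 63), (12, 63), (14, 63), (16, 63), (18, 63), (20, 58), (22, 49), (24, 57), (26, 62), (28, 62), (30, 62), (32, 62), (34, 62), (36, 61), (38, 62), (40, 70), (42, 88), (44, 94), (46, 94), (48, 93), (50, 93), (52, 94), (54, 94), (56, 94), (58, 94), (60, 94), (62, 95), (64, 93), (66, 75), (68, 57), (70, 61), (72, 63), (74, 63), (76, 63), (78, 63), (80, 63), (82, 62), (84, 62), (86, 63), (88, 63), (90, 62), (92, 62), (94, 57), (96, 54), (98, 61), (100, 63), (102, 63), (104, 62), (106, 62), (108, 76)]
tcp 0.2779213208479164 45.988741449155626
```

```bash
python3 -m pendant '[{"ax":0,"ay":0,"az":0,"tx":0,"ty":1,"tz":10,"claw":-1},{"ax":0,"ay":0,"az":0,"tx":0,"ty":1,"tz":25,"claw":-1},{"ax":0,"ay":0,"az":0,"tx":0,"ty":1,"tz":35,"claw":-1},{"ax":0,"ay":0,"az":0,"tx":0,"ty":1,"tz":45,"claw":-1},{"ax":0,"ay":0,"az":0,"tx":0,"ty":1,"tz":54,"claw":-1},{"ax":0,"ay":0,"az":0,"tx":0,"ty":1,"tz":60,"claw":-1},{"ax":0,"ay":0,"az":0,"tx":0,"ty":1,"tz":60,"claw":-1}]'
python3 -m pendant '[{"ax":0,"ay":0,"az":0,"tx":0,"ty":0,"tz":2,"claw":-1},{"ax":0,"ay":0,"az":0,"tx":0,"ty":0,"tz":4,"claw":-1},{"ax":0,"ay":0,"az":0,"tx":0,"ty":0,"tz":4,"claw":-1}]'
```

```text
clock: 9.15
position: [0.4849, 0.0363, 0.0556]
ee_rot: [[0.972, 0.235, -0.001], [0.235, -0.972, 0.0], [-0.001, -0.0, -1.0]]
wrist_force: [0.3, 0.2, -4.7]
width: 0.267
finger_force: 50.3
clock: 9.52
position: [0.4853, 0.0364, 0.0521]
ee_rot: [[0.972, 0.235, 0.0], [0.235, -0.972, 0.0], [0.0, -0.0, -1.0]]
wrist_force: [0.0, 0.1, -4.6]
width: 0.264
finger_force: 50.3
```

```bash
python3 -m pendant '[{"ax":0,"ay":0,"az":0,"tx":0,"ty":0,"tz":1,"claw":-1},{"ax":0,"ay":0,"az":0,"tx":0,"ty":0,"tz":1.5,"claw":-1},{"ax":0,"ay":0,"az":0,"tx":0,"ty":0,"tz":1.5,"claw":-1}]'
python3 -m pendant '[{"ax":0,"ay":0,"az":0,"tx":0,"ty":0,"tz":1,"claw":-1},{"ax":0,"ay":0,"az":0,"tx":0,"ty":0,"tz":1,"claw":-1}]'
```

```text
clock: 9.9
position: [0.4853, 0.0363, 0.0507]
ee_rot: [[0.972, 0.235, 0.0], [0.235, -0.972, -0.0], [0.0, 0.0, -1.0]]
wrist_force: [-1.2, 0.0, -4.3]
width: 0.264
finger_force: 50.5
clock: 10.15
position: [0.4856, 0.0363, 0.0506]
ee_rot: [[0.972, 0.235, 0.001], [0.235, -0.972, -0.0], [0.001, 0.0, -1.0]]
wrist_force: [-3.1, -0.7, 5.3]
width: 0.267
finger_force: 51.4
```

On the bed, at the predicted height. Release and rise.

```bash
python3 -m pendant '[{"ax":0,"ay":0,"az":0,"tx":0,"ty":0,"tz":-0.5,"claw":1},{"ax":0,"ay":0,"az":0,"tx":0,"ty":0,"tz":-0.5,"claw":1},{"ax":0,"ay":0,"az":0,"tx":0,"ty":0,"tz":-0.5,"claw":1},{"ax":0,"ay":0,"az":0,"tx":0,"ty":0,"tz":-0.5,"claw":1},{"ax":0,"ay":0,"az":0,"tx":0,"ty":0,"tz":-20,"claw":1},{"ax":0,"ay":0,"az":0,"tx":0,"ty":0,"tz":-60,"claw":1},{"ax":0,"ay":0,"az":0,"tx":0,"ty":0,"tz":-100,"claw":1},{"ax":0,"ay":0,"az":0,"tx":0,"ty":0,"tz":-110,"claw":1}]'
python3 - <<'E'
from h import *
shift((.6294,-.0458,.155,13.6),(.6294,-.0458,.071,13.6))
E
```

```text
clock: 11.15
position: [0.4872, 0.0363, 0.1629]
ee_rot: [[0.972, 0.235, 0.005], [0.235, -0.972, -0.0], [0.005, 0.001, -1.0]]
wrist_force: [-0.2, 0.3, 0.5]
width: 0.999
finger_force: 0.0
pos [0.4872 0.0363 0.1629] yaw 13.61 t 11.15
t [118.8 113.2   8.7] az 0.0
t [118.4 113.1  92.7] az 0.0
```

The knob gets gripped with the tool turned a half turn, so the last joint has range for tracking the lever. Move above the knob while turning.

```bash
python3 -m pendant '[{"ax":0,"ay":0,"az":-10,"tx":30,"ty":28,"tz":0,"claw":1},{"ax":0,"ay":0,"az":-20,"tx":60,"ty":57,"tz":0,"claw":1},{"ax":0,"ay":0,"az":-30,"tx":90,"ty":85,"tz":0,"claw":1},{"ax":0,"ay":0,"az":-40,"tx":118,"ty":113,"tz":0,"claw":1},{"ax":0,"ay":0,"az":-50,"tx":118,"ty":113,"tz":0,"claw":1},{"ax":0,"ay":0,"az":-60,"tx":118,"ty":113,"tz":0,"claw":1},{"ax":0,"ay":0,"az":-70,"tx":118,"ty":113,"tz":0,"claw":1},{"ax":0,"ay":0,"az":-80,"tx":118,"ty":113,"tz":0,"claw":1}]'
python3 -m pendant '[{"ax":0,"ay":0,"az":-10,"tx":0,"ty":0,"tz":0,"claw":1},{"ax":0,"ay":0,"az":-20,"tx":0,"ty":0,"tz":0,"claw":1},{"ax":0,"ay":0,"az":-30,"tx":0,"ty":0,"tz":0,"claw":1},{"ax":0,"ay":0,"az":-40,"tx":0,"ty":0,"tz":0,"claw":1},{"ax":0,"ay":0,"az":-50,"tx":0,"ty":0,"tz":0,"claw":1},{"ax":0,"ay":0,"az":-60,"tx":0,"ty":0,"tz":0,"claw":1},{"ax":0,"ay":0,"az":-70,"tx":0,"ty":0,"tz":0,"claw":1},{"ax":0,"ay":0,"az":-80,"tx":0,"ty":0,"tz":0,"claw":1}]'
python3 -m pendant '[{"ax":0,"ay":0,"az":-10,"tx":0,"ty":0,"tz":0,"claw":1},{"ax":0,"ay":0,"az":-20,"tx":0,"ty":0,"tz":0,"claw":1},{"ax":0,"ay":0,"az":-20,"tx":0,"ty":0,"tz":0,"claw":1},{"ax":0,"ay":0,"az":-20,"tx":0,"ty":0,"tz":0,"claw":1}]'
python3 -c "
from h import *
shift((.6285,-.046,.074,-166.4)); print(manip.observe()['qpos'])
S=manip.capture('scene');cv2.imwrite('pics/k1.png',cv2.resize(S['color'][150:270,260:380,::-1],None,fx=5,fy=5,interpolation=cv2.INTER_CUBIC))"
```

```text
clock: 12.15
position: [0.6259, -0.0456, 0.158]
ee_rot: [[-0.069, 0.998, -0.002], [0.998, 0.069, 0.0], [0.0, -0.002, -1.0]]
wrist_force: [0.9, 0.4, -0.3]
width: 0.998
finger_force: 0.0
clock: 13.15
position: [0.6259, -0.0456, 0.1581]
ee_rot: [[-0.994, 0.106, -0.002], [0.106, 0.994, 0.0], [0.002, 0.0, -1.0]]
wrist_force: [-0.3, -0.2, 0.2]
width: 1.003
finger_force: 0.0
clock: 13.65
position: [0.6262, -0.0456, 0.1588]
ee_rot: [[-0.973, -0.232, -0.001], [-0.232, 0.973, 0.0], [0.001, 0.0, -1.0]]
wrist_force: [0.2, 0.3, 0.4]
width: 1.001
finger_force: 0.0
pos [ 0.6262 -0.0456  0.1588] yaw -166.61 t 13.65
t [-2.2 -0.9 84.8] az -0.2
[-8.84644858e+00  1.28339352e+01  8.30320736e+01 -3.61524715e-04
  8.41955921e+01 -1.12233017e+02]
```

View pics/k1.png

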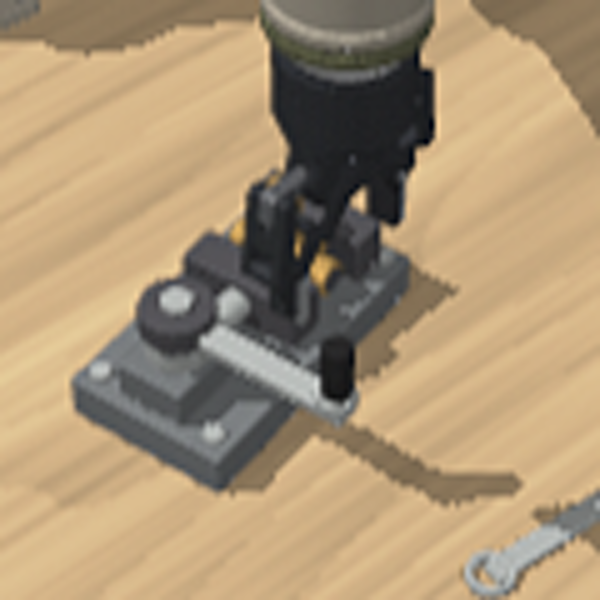

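The valve stands between the jaws, its ports showing at (240,230) and (328,268). The fingers are open above the knob at (337,370). Descend and grip it.

```bash
python3 -m pendant '[{"ax":0,"ay":0,"az":0,"tx":-2,"ty":-1,"tz":25,"claw":1},{"ax":0,"ay":0,"az":0,"tx":-2,"ty":-1,"tz":50,"claw":1},{"ax":0,"ay":0,"az":0,"tx":-2,"ty":-1,"tz":72,"claw":1},{"ax":0,"ay":0,"az":0,"tx":-2,"ty":-1,"tz":84,"claw":1},{"ax":0,"ay":0,"az":0,"tx":-2,"ty":-1,"tz":84,"claw":1}]'
python3 -m pendant '[{"ax":0,"ay":0,"az":0,"tx":0,"ty":0,"tz":0,"claw":-1},{"ax":0,"ay":0,"az":0,"tx":0,"ty":0,"tz":0,"claw":-1},{"ax":0,"ay":0,"az":0,"tx":0,"ty":0,"tz":0,"claw":-1},{"ax":0,"ay":0,"az":0,"tx":0,"ty":0,"tz":0,"claw":-1},{"ax":0,"ay":0,"az":0,"tx":0,"ty":0,"tz":0,"claw":-1},{"ax":0,"ay":0,"az":0,"tx":0,"ty":0,"tz":0,"claw":-1},{"ax":0,"ay":0,"az":0,"tx":0,"ty":0,"tz":0,"claw":-1}]' 40
cat > f.py <<'E'
from h import *
o=manip.observe();p=o["position"][:2]-[.5113,-.0741];a=np.arctan2(p[1],p[0]);w=o["wrist_force"]
t=np.array([np.sin(a),-np.cos(a)]);R=o["ee_rot"]
print("== t %.2f lever %.1f r %.1f yaw %.1f  drag %.1f radial %.1f fz %.1f width %.3f"%(o["clock"],np.degrees(a),1000*np.hypot(*p),np.degrees(np.arctan2(R[1,0],R[0,0])),-w[:2]@t,w[:2]@p/np.hypot(*p),w[2],o["width"]))
E
python3 f.py
```

```text
clock: 14.32
position: [0.628, -0.0461, 0.0746]
ee_rot: [[-0.972, -0.234, -0.002], [-0.234, 0.972, 0.0], [0.002, 0.001, -1.0]]
wrist_force: [-0.0, 0.8, 0.2]
width: 1.001
finger_force: 0.0
clock: 15.2
position: [0.6292, -0.0464, 0.0761]
ee_rot: [[-0.972, -0.235, 0.001], [-0.235, 0.972, -0.0], [-0.001, -0.001, -1.0]]
wrist_force: [0.9, -1.8, 4.3]
width: 0.222
finger_force: 39.0
== t 15.20 lever 13.2 r 121.1 yaw -166.4  drag -1.9 radial 0.4 fz 4.3 width 0.222
```

```bash
python3 -m pendant '[{"ax":0,"ay":0,"az":2,"tx":0.1,"ty":-4.2,"tz":0,"claw":-1},{"ax":0,"ay":0,"az":4,"tx":0.3,"ty":-8.4,"tz":0,"claw":-1},{"ax":0,"ay":0,"az":6,"tx":0.65,"ty":-12.5,"tz":0,"claw":-1}]' >/dev/null; python3 f.py
python3 -m pendant '[{"ax":0,"ay":0,"az":2,"tx":0.1,"ty":-4.2,"tz":0,"claw":-1},{"ax":0,"ay":0,"az":4,"tx":0.3,"ty":-8.4,"tz":0,"claw":-1},{"ax":0,"ay":0,"az":6,"tx":0.65,"ty":-12.5,"tz":0,"claw":-1}]' >/dev/null; python3 f.py
python3 -m pendant '[{"ax":0,"ay":0,"az":2,"tx":0.1,"ty":-4.2,"tz":0,"claw":-1},{"ax":0,"ay":0,"az":4,"tx":0.3,"ty":-8.4,"tz":0,"claw":-1},{"ax":0,"ay":0,"az":6,"tx":0.65,"ty":-12.5,"tz":0,"claw":-1}]' >/dev/null; python3 f.py
```

```text
== t 15.57 lever 8.2 r 121.2 yaw -172.5  drag 5.9 radial 0.1 fz 5.2 width 0.219
== t 15.95 lever 2.2 r 121.2 yaw -178.5  drag 6.2 radial 0.0 fz 5.7 width 0.225
== t 16.32 lever -3.7 r 121.2 yaw 175.5  drag 5.6 radial -0.2 fz 4.8 width 0.223
```

```bash
python3 -m pendant '[{"ax":0,"ay":0,"az":2,"tx":0.1,"ty":-4.2,"tz":0,"claw":-1},{"ax":0,"ay":0,"az":4,"tx":0.3,"ty":-8.4,"tz":0,"claw":-1},{"ax":0,"ay":0,"az":6,"tx":0.65,"ty":-12.5,"tz":0,"claw":-1}]' >/dev/null; python3 f.py
python3 -m pendant '[{"ax":0,"ay":0,"az":2,"tx":0.1,"ty":-4.2,"tz":0,"claw":-1},{"ax":0,"ay":0,"az":4,"tx":0.3,"ty":-8.4,"tz":0,"claw":-1},{"ax":0,"ay":0,"az":6,"tx":0.65,"ty":-12.5,"tz":0,"claw":-1}]' >/dev/null; python3 f.py
```

```text
== t 16.70 lever -9.6 r 121.3 yaw 169.5  drag 5.8 radial 1.0 fz 5.5 width 0.219
== t 17.07 lever -15.5 r 121.3 yaw 163.5  drag 6.8 radial 0.1 fz 5.0 width 0.221
```

Force is slightly up, so one 4° call (8 mm) at a time with a reading each.

```bash
python3 -m pendant '[{"ax":0,"ay":0,"az":2,"tx":0.1,"ty":-4.2,"tz":0,"claw":-1},{"ax":0,"ay":0,"az":4,"tx":0.3,"ty":-8.4,"tz":0,"claw":-1}]' >/dev/null; python3 f.py
```

```text
== t 17.32 lever -19.5 r 121.3 yaw 159.5  drag 5.2 radial 0.7 fz 4.4 width 0.222
```

```bash
python3 -m pendant '[{"ax":0,"ay":0,"az":2,"tx":0.1,"ty":-4.2,"tz":0,"claw":-1},{"ax":0,"ay":0,"az":4,"tx":0.3,"ty":-8.4,"tz":0,"claw":-1}]' >/dev/null; python3 f.py
```

```text
== t 17.57 lever -23.5 r 121.3 yaw 155.5  drag 6.2 radial 1.0 fz 3.9 width 0.221
```

```bash
python3 -m pendant '[{"ax":0,"ay":0,"az":2,"tx":0.1,"ty":-4.2,"tz":0,"claw":-1},{"ax":0,"ay":0,"az":4,"tx":0.3,"ty":-8.4,"tz":0,"claw":-1}]' >/dev/null; python3 f.py
python3 -m pendant '[{"ax":0,"ay":0,"az":2,"tx":0.1,"ty":-4.2,"tz":0,"claw":-1},{"ax":0,"ay":0,"az":4,"tx":0.3,"ty":-8.4,"tz":0,"claw":-1}]' >/dev/null; python3 f.py
```

```text
== t 17.82 lever -27.5 r 121.2 yaw 151.5  drag 7.2 radial 1.5 fz 3.7 width 0.224
== t 18.07 lever -31.5 r 121.2 yaw 147.5  drag 6.1 radial 1.7 fz 3.7 width 0.221
```

```bash
python3 -m pendant '[{"ax":0,"ay":0,"az":2,"tx":0.1,"ty":-4.2,"tz":0,"claw":-1},{"ax":0,"ay":0,"az":4,"tx":0.3,"ty":-8.4,"tz":0,"claw":-1}]' >/dev/null; python3 f.py
python3 -m pendant '[{"ax":0,"ay":0,"az":2,"tx":0.1,"ty":-4.2,"tz":0,"claw":-1},{"ax":0,"ay":0,"az":4,"tx":0.3,"ty":-8.4,"tz":0,"claw":-1}]' >/dev/null; python3 f.py
```

```text
== t 18.32 lever -35.5 r 121.2 yaw 143.5  drag 6.2 radial 1.5 fz 2.7 width 0.221
== t 18.57 lever -39.5 r 121.2 yaw 139.5  drag 6.3 radial 1.8 fz 3.1 width 0.221
```

```bash
python3 -m pendant '[{"ax":0,"ay":0,"az":2,"tx":0.1,"ty":-4.2,"tz":0,"claw":-1},{"ax":0,"ay":0,"az":4,"tx":0.3,"ty":-8.4,"tz":0,"claw":-1}]' >/dev/null; python3 f.py
python3 -m pendant '[{"ax":0,"ay":0,"az":2,"tx":0.1,"ty":-4.2,"tz":0,"claw":-1},{"ax":0,"ay":0,"az":4,"tx":0.3,"ty":-8.4,"tz":0,"claw":-1}]' >/dev/null; python3 f.py
```

```text
== t 18.82 lever -43.5 r 121.2 yaw 135.5  drag 6.1 radial 1.7 fz 2.4 width 0.218
== t 19.07 lever -47.5 r 121.2 yaw 131.5  drag 6.0 radial 2.1 fz 3.5 width 0.219
```

```bash
python3 -m pendant '[{"ax":0,"ay":0,"az":2,"tx":0.1,"ty":-4.2,"tz":0,"claw":-1},{"ax":0,"ay":0,"az":4,"tx":0.3,"ty":-8.4,"tz":0,"claw":-1}]' >/dev/null; python3 f.py
python3 -m pendant '[{"ax":0,"ay":0,"az":2,"tx":0.1,"ty":-4.2,"tz":0,"claw":-1},{"ax":0,"ay":0,"az":4,"tx":0.3,"ty":-8.4,"tz":0,"claw":-1}]' >/dev/null; python3 f.py
```

```text
== t 19.32 lever -51.5 r 121.2 yaw 127.5  drag 6.0 radial 1.6 fz 2.8 width 0.221
== t 19.57 lever -55.5 r 121.1 yaw 123.5  drag 6.7 radial 1.1 fz 2.3 width 0.217
```

```bash
python3 -m pendant '[{"ax":0,"ay":0,"az":2,"tx":0.1,"ty":-4.2,"tz":0,"claw":-1},{"ax":0,"ay":0,"az":4,"tx":0.3,"ty":-8.4,"tz":0,"claw":-1}]' >/dev/null; python3 f.py
```

```text
== t 19.82 lever -59.5 r 121.1 yaw 119.5  drag 6.1 radial 1.8 fz 1.8 width 0.219
```

```bash
python3 -m pendant '[{"ax":0,"ay":0,"az":2,"tx":0.1,"ty":-4.2,"tz":0,"claw":-1},{"ax":0,"ay":0,"az":4,"tx":0.3,"ty":-8.4,"tz":0,"claw":-1}]' >/dev/null; python3 f.py
```

```text
== t 20.07 lever -63.4 r 121.0 yaw 115.5  drag 5.7 radial 0.6 fz 2.3 width 0.221
```

```bash
python3 -m pendant '[{"ax":0,"ay":0,"az":2,"tx":0.1,"ty":-4.2,"tz":0,"claw":-1},{"ax":0,"ay":0,"az":4,"tx":0.3,"ty":-8.4,"tz":0,"claw":-1}]' >/dev/null; python3 f.py
python3 -m pendant '[{"ax":0,"ay":0,"az":2,"tx":0.1,"ty":-4.2,"tz":0,"claw":-1}]' >/dev/null; python3 f.py
```

```text
== t 20.32 lever -67.4 r 121.0 yaw 111.5  drag 6.8 radial 1.3 fz 1.0 width 0.223
== t 20.45 lever -69.4 r 120.9 yaw 109.5  drag 7.0 radial 1.9 fz 1.4 width 0.219
```

```bash
python3 -m pendant '[{"ax":0,"ay":0,"az":2,"tx":0.1,"ty":-4.2,"tz":0,"claw":-1}]' >/dev/null; python3 f.py
python3 -m pendant '[{"ax":0,"ay":0,"az":2,"tx":0.1,"ty":-4.2,"tz":0,"claw":-1}]' >/dev/null; python3 f.py
```

```text
== t 20.57 lever -71.4 r 120.9 yaw 107.5  drag 7.2 radial 1.9 fz 1.2 width 0.221
== t 20.70 lever -73.3 r 120.9 yaw 105.5  drag 7.4 radial 2.5 fz 1.7 width 0.224
```

Force is rising. Now 2° (4 mm) per reading.

```bash
python3 -m pendant '[{"ax":0,"ay":0,"az":2,"tx":0.1,"ty":-4.2,"tz":0,"claw":-1}]' >/dev/null; python3 f.py
python3 -m pendant '[{"ax":0,"ay":0,"az":2,"tx":0.1,"ty":-4.2,"tz":0,"claw":-1}]' >/dev/null; python3 f.py
```

```text
== t 20.82 lever -75.3 r 120.9 yaw 103.5  drag 7.4 radial 2.8 fz 0.9 width 0.220
== t 20.95 lever -77.2 r 120.8 yaw 101.5  drag 8.5 radial 1.2 fz 0.3 width 0.223
```

```bash
python3 -m pendant '[{"ax":0,"ay":0,"az":2,"tx":0.1,"ty":-4.2,"tz":0,"claw":-1}]' >/dev/null; python3 f.py
```

```text
== t 21.07 lever -79.2 r 120.8 yaw 99.5  drag 9.0 radial 1.9 fz -0.2 width 0.218
```

```bash
python3 -m pendant '[{"ax":0,"ay":0,"az":2,"tx":0.1,"ty":-4.2,"tz":0,"claw":-1}]' >/dev/null; python3 f.py
```

```text
== t 21.20 lever -81.1 r 120.8 yaw 97.5  drag 8.8 radial 1.3 fz 0.4 width 0.226
```

```bash
python3 -m pendant '[{"ax":0,"ay":0,"az":2,"tx":0.1,"ty":-4.2,"tz":0,"claw":-1}]' >/dev/null; python3 f.py
```

```text
== t 21.32 lever -83.2 r 120.8 yaw 95.5  drag 8.6 radial 2.0 fz 0.2 width 0.221
```

```bash
python3 -m pendant '[{"ax":0,"ay":0,"az":1,"tx":0,"ty":-2.1,"tz":0,"claw":-1}]' >/dev/null; python3 f.py
```

```text
== t 21.45 lever -84.3 r 120.7 yaw 94.5  drag 8.1 radial 2.1 fz 0.5 width 0.220
```

```bash
python3 -m pendant '[{"ax":0,"ay":0,"az":1,"tx":0,"ty":-2.1,"tz":0,"claw":-1}]' >/dev/null; python3 f.py
```

```text
== t 21.57 lever -85.3 r 120.7 yaw 93.5  drag 6.5 radial 2.3 fz 1.9 width 0.223
```

```bash
python3 -m pendant '[{"ax":0,"ay":0,"az":1,"tx":0,"ty":-2.1,"tz":0,"claw":-1}]' >/dev/null; python3 f.py
```

```text
== t 21.70 lever -86.4 r 120.7 yaw 92.5  drag 5.3 radial 2.0 fz 0.4 width 0.221
```

The force fell from about 9 to 5.3 N, so the limiter has clicked. Stop, open and rise.

```bash
python3 -m pendant '[{"ax":0,"ay":0,"az":0,"tx":0,"ty":0,"tz":0,"claw":1},{"ax":0,"ay":0,"az":0,"tx":0,"ty":0,"tz":0,"claw":1},{"ax":0,"ay":0,"az":0,"tx":0,"ty":0,"tz":0,"claw":1},{"ax":0,"ay":0,"az":0,"tx":0,"ty":0,"tz":0,"claw":1},{"ax":0,"ay":0,"az":0,"tx":0,"ty":0,"tz":0,"claw":1},{"ax":0,"ay":0,"az":0,"tx":0,"ty":0,"tz":-30,"claw":1},{"ax":0,"ay":0,"az":0,"tx":0,"ty":0,"tz":-70,"claw":1},{"ax":0,"ay":0,"az":0,"tx":0,"ty":0,"tz":-120,"claw":1}]'
python3 -m pendant '[{"ax":0,"ay":0,"az":0,"tx":0,"ty":-50,"tz":0,"claw":1},{"ax":0,"ay":0,"az":0,"tx":0,"ty":0,"tz":0,"claw":1},{"ax":0,"ay":0,"az":0,"tx":0,"ty":0,"tz":0,"claw":1}]'
python3 - <<'E'
from h import *
c=manip.capture("scene"); np.savez("scene9.npz",**c)
hsv=cv2.cvtColor(c["color"],cv2.COLOR_RGB2HSV)
m=cv2.inRange(hsv,(14,110,60),(28,255,255)); m[:,:285]=0;m[:,345:]=0;m[:165]=0;m[235:]=0
n,l,s,ce=cv2.connectedComponentsWithStats(m)
print([(s[i].tolist(),np.round(ce[i],1)) for i in range(1,n) if s[i][4]>15])
K=c["camera_matrix"]
for nm,P in(("neck top",[.4848,.0372,.119]),("base",[.4848,.0372,.035])):
    q=K@(c["orientation"].T@(np.array(P)-c["eye"]));print(nm,q[:2]/q[2])
for r in range(172,212): print(''.join('#' if v else '.' for v in m[r,290:345]))
E
```

```text
clock: 22.7
position: [0.5162, -0.1938, 0.1957]
ee_rot: [[-0.045, 0.999, -0.002], [0.999, 0.045, 0.001], [0.001, -0.002, -1.0]]
wrist_force: [0.5, 0.2, 0.6]
width: 1.003
finger_force: 0.0
clock: 23.08
position: [0.5173, -0.1934, 0.1942]
ee_rot: [[-0.046, 0.999, -0.001], [0.999, 0.046, 0.001], [0.001, -0.001, -1.0]]
wrist_force: [-0.2, -0.0, 0.3]
width: 0.998
finger_force: 0.0
[([307, 185, 22, 21, 187], array([318.1, 195.6]))]
neck top [316.96087853 185.96764354]
base [316.8985922  204.20857894]
.......................................................
.......................................................
.......................................................
.......................................................
.......................................................
.......................................................
.......................................................
.......................................................
.......................................................
.......................................................
........................................
[... 939 characters left out ...]
#########...................
..........................###########..................
............................###########................
...............................########................
.................................####..................
..................................###..................
...................................#...................
.......................................................
.......................................................
.......................................................
.......................................................
.......................................................
.......................................................
```

```bash
python3 -c "
from plant import manip
print(manip.job_done())"
```

```text
the job is handed in; nothing more can be done
None
```

I set the valve upright between the jaws and turned the lever until the limiter clicked (drag at the knob rose to about 9 N, then fell to 5.3 N). I then let go with the valve still upright and handed the job in at about 23 s; my first try at gripping the valve missed and pressed on its neck with about 12 N, without moving it noticeably.

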